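# Put the bit driver away and click the bit case shut

### The arm

A 6-joint arm with a two-finger parallel gripper is mounted at the origin on the work surface. World frame = base frame: x ahead of the robot, y to its left, z up, the work surface at z = 0. Lengths are in m, angles in rad, forces in N, time in s.
With the tool pointing down it reaches from about 0.325 to 0.775 m from the base axis. Payload 5.5 kg.
Tool frame: the origin (TCP) lies between the finger pads; the fingertips stand 14 mm ahead of it and the grasp point (between the pads) lies 5 mm behind it; z points along the fingers, y is the line along which they close (so a half turn about z gives the same grasp; the last joint's range is limited). The gripper opens to 88 mm and grips with 3 to 60 N. Pads are 20 mm wide; open, the fingers measure 115 mm over their backs; the gripper's body (75 mm by 178 mm) begins 61 mm behind the grasp point.
Start: joints at [-1.246, 0.091, 1.231, -0, 1.82, -0.057], TCP at [0.224, -0.557, 0.237] pointing down, gripper open.
Joint ranges: [-2.87, 2.87], [-0.86, 2.18], [0.17, 2.46], [-1.51, 4.65], [0.06, 2.69], [-2.65, 2.65]. Speed limits (rad/s): [2.57, 2.57, 3.01, 3.14, 3.14, 3.14].

### API

Orientations are given as a unit quaternion [x, y, z, w].
In Python, from plant import robot gives the robot as it stands.
- The arm moves only by the shell command python3 -m handwheel 'ROWS'. ROWS is JSON, a list of rows, each a list of 7 numbers: the shift along the tool's x, y, z in cm, then the turn, a rotation vector about the tool's x, y, z in degrees, then the finger opening in cm, from 0 to 8.78. A call has 1 to 8 rows; each row is the pose to reach, as a shift and turn from the pose commanded when the call began, along the tool's axes at that moment; what a row does not reach only later rows make up. A row lasts 1/8 s, in which the tool goes at most 62.5 mm and 10.7 degrees, less where a joint would pass 70% of its speed; a pose out of reach is approached as far as the arm can. A call with a gripper value outside its range is refused whole. The fingers move at their own pace and stop on an object; the grip force is fixed at half the most. Time passes only in rows, so rows that repeat a pose let the fingers close. It gives the time, the measured TCP pose, the force, the opening and the grip force at its end, in the units of the state.
- robot.sense(): the state, without advancing time (a new reading comes with each control period).
- robot.camera(name): name is "side" or "top"; returns a dict with "image" (384x512x3 uint8, red, green, blue), "fx", "fy", "cx", "cy" (pixels), "k1" (the pictures are not rectified: a ray, as slopes to the right and down, at radius r is drawn at 1 + k1 r^2 times it, then the intrinsics apply), "R" (3x3) and "t" (3): a world point X has camera coordinates R X + t. Camera axes: x right, y down, z forward; pixel columns grow to the right and rows downward; lengths in m; the calibration is good to about 2 mm. A picture is of the moment at which its call begins. There is no depth.
- robot.hand_in(): hands the job in; it is judged then, once.
The state is a dict: "clock": time; "q": joint angles; "qvel": joint speeds; "joint_efforts": joint torques, N m; "tool_pos": TCP position; "eef_rot": TCP orientation; "force": force on the tool from outside, world axes, zero at the start; "moment": the same for the moment, N m; "opening": finger opening in m; "grip_force": force on a finger pad.
Only numpy, scipy, OpenCV 4.12 (cv2) and the standard library are available. Lean on these libraries where they do the work, as an engineer would, in place of code of your own. Each camera call takes 0.05 s, during which the arm holds its last target. There are 200 camera calls.

### The job

Tidy up the screwdriver-bit case on the workbench: lay the bit driver back in its empty nest in the case, then swing the open lid over and press down its front edge, the one opposite the hinge, until the spring catch clicks and holds it fully shut. The lid is thin plastic and cracks if leaned on, so press by feel and stop at the click; leave the paint can, glue, tape measure and brush where they are.

Things in the scene. Friction and masses are not known exactly. Their poses are not given: they have to be found in the camera images.
- driver_mid (a point): bit driver: stubby screwdriver 120 mm long, fluted black handle (96 mm long, 26 mm wide and high), short steel chuck (24 mm long, 14 mm thick), lying loose on the bench to the right of the case; about 120 g. The point is its middle: half-way along the 120 mm (on the handle), on its axis, 13 mm above what it lies on. x runs along it towards the chuck, z is up
- case: bit case: black plastic box fixed on the bench, 140 mm deep (x), 190 mm long (y), base 30 mm high, walls 3 mm, inner floor 5 mm up. Origin: centre of its underside; z up. Lid hinge along the back (+x) rim, catch in the middle of the front (-x). Its back is to the left as the robot sees it, its front to the right. A row of bits stands inside at the back (x 34 to 56 mm, 31 mm high)
- nest (a point): empty nest in the case: where the seated driver's middle lies (case x -18, y 0, z 18 mm). The driver lies along the case's y, either way round, on the inner floor between two pairs of ribs (34 mm apart; 28 to 44 mm either side of the middle) and two end stops (132 mm apart), all 12 mm high. 49 mm to the front wall, 52 to the row of bits: room for fingers. Axes as the case
- hinge (a point): middle of the lid's hinge line, on the back rim of the case, 70 mm behind the case's middle and 30 mm above the bench. The hinge line runs along the case's y axis
- lid_edge (a point): the place to press: a point on the outer face of the lid, half-way along it, 12 mm in from its front edge, 128 mm from the hinge. z is the lid's outward normal (up when shut), -x runs along the lid from hinge to front edge. When the lid is fully shut it is 46 mm above the bench. The lid cracks if the robot pushes it with more than 18 N
- lid (a joint): angle of the lid, rad: 0 fully shut, growing as it opens, about 1.6 (upright) at the start. The grey lid is 140 x 190 mm, 16 mm deep, hollow, its top 3 mm thick. A stiff hinge lets it stay where it is left (1 to 2 N at the front edge moves it). At about 0.05 rad its front tooth meets the catch and it sits 6 mm ajar; clicked, it stays below 0.01 rad
- catch_top (a point): top of the spring catch: a black upright tongue 36 mm wide and 3 mm thick outside the front wall, 43 mm above the bench, with a nose that clicks over the lid's tooth. The push needed at lid_edge rises from about 3 to 10-13 N over the last 6 mm, then drops away at the click, less than 2 mm above the lid's hard stop. Released before the click, the lid springs back ajar. Axes as the case
- paint_can: bystander: paint can with a red-brown label, 100 mm across, 118 mm high, beyond the case; origin at its underside
- glue: bystander: white glue bottle, 60 mm across, 170 mm high, beyond the case on the left; origin at its underside
- tape_measure: bystander: tape measure, 64 x 34 x 62 mm, on the right; origin at its underside
- brush: bystander: paint brush 220 mm long, lying on the left; origin at its middle, underside

How it is judged:
By the outcome, as a careful person would: the job done as asked, in the order asked, and still so for the second after the job is handed in, with the robot touching nothing.
It also fails if it takes over 58 s, if anything falls off the work surface, if the arm or the gripper's body presses on something with over 40 N, if the wrist force passes 120 N, or if a joint passes its speed limit or range.

## Working session

There is one attempt and no reset: what is moved stays moved. The work goes in short steps, Python scripts to look and compute and a shell command to move; the robot and the scene stay as the last step left them, time stands still between calls to the robot, and variables do not carry over. Pictures are saved under pics/ and viewed, at most 10 in all, crops included, and the job is handed in when it is done.

```bash
mkdir -p pics; ls; cat > h.py <<'E'
import numpy as np, cv2
from plant import robot
from scipy.spatial.transform import Rotation as Ro
def cam(n,save=None):
    c=robot.camera(n)
    if save: cv2.imwrite('pics/'+save,c['image'][:,:,::-1])
    return c
def ray(c,u,v):
    K=np.array([[c['fx'],0,c['cx']],[0,c['fy'],c['cy']],[0,0,1.]])
    d=np.array([(u-c['cx'])/c['fx'],(v-c['cy'])/c['fy']]); s=d.copy()
    for _ in range(30): s=d/(1+c['k1']*(s@s))
    R=np.array(c['R']);t=np.array(c['t'])
    return -R.T@t, R.T@np.array([s[0],s[1],1.])
def onz(c,u,v,z):
    o,d=ray(c,u,v); return o+d*(z-o[2])/d[2]
def proj(c,X):
    p=np.array(c['R'])@np.array(X)+np.array(c['t']); s=p[:2]/p[2]; s=s*(1+c['k1']*(s@s))
    return np.array([c['fx']*s[0]+c['cx'],c['fy']*s[1]+c['cy']])
def totool(P):
    s=robot.sense(); r=Ro.from_quat(s['eef_rot'])
    return r.inv().apply(np.array(P)-np.array(s['tool_pos']))*100
E
python3 - <<'E'
from h import *
for n in('top','side'):
    c=cam(n,n+'0.png'); o,_=ray(c,256,192); print(n,o,c['k1'],c['fx'])
s=robot.sense();print(s['clock'],s['tool_pos'],s['eef_rot'],s['force'],s['opening']);print(Ro.from_quat(s['eef_rot']).as_matrix().round(3))
E
```

```text
pics
top [0.27389347 0.03531459 1.34516472] -0.03400482038908692 457.7037360784794
side [0.30220926 1.10149585 1.01641703] -0.11693294148151277 477.16095268930746
0.1 [ 0.22346744 -0.5565729   0.23561748] [ 9.81836261e-01  1.89728141e-01 -1.24625580e-04 -8.79114942e-04] [-1.17557391 -0.07662439  0.06289651] 0.0880075953571902
[[ 0.928  0.373 -0.001]
 [ 0.373 -0.928  0.002]
 [ 0.    -0.002 -1.   ]]
```

View pics/top0.png

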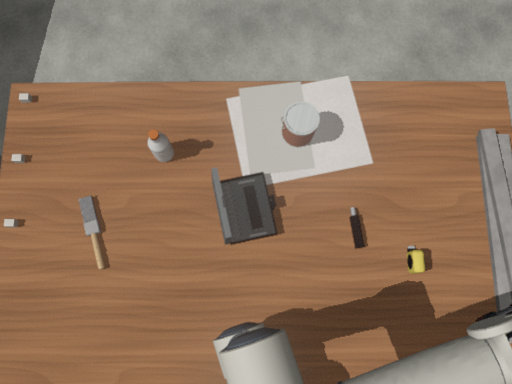

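View pics/side0.png

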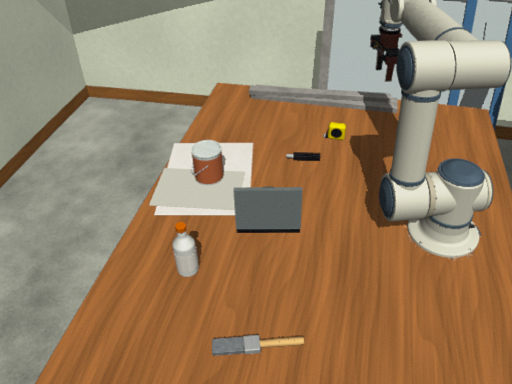

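Top view: open case around (250,208) with its lid standing on the left (about 222,205). The driver is at (356,228), chuck up, and the tape measure at (417,261). The side view shows the back of the lid (268,209) and the driver (303,156). I'll zoom in on the case and mask the driver.

```bash
python3 - <<'E'
from h import *
c=cam('top'); im=c['image']
cr=im[160:260,200:375]; cv2.imwrite('pics/crop1.png',cv2.resize(cr,None,fx=4.5,fy=4.5,interpolation=cv2.INTER_CUBIC)[:,:,::-1])
# driver: non-wood = low saturation pixels in ROI
hsv=cv2.cvtColor(im,cv2.COLOR_RGB2HSV); x0,y0=340,198
roi=hsv[y0:256,x0:374]; m=((roi[...,1]<90)|(roi[...,2]<45)).astype(np.uint8)
n,l,st,ce=cv2.connectedComponentsWithStats(m); k=1+np.argmax(st[1:,4]); print(st[k])
ys,xs=np.nonzero(l==k)
P=np.array([onz(c,u+x0,v+y0,0.013)[:2] for u,v in zip(xs,ys)])
r=cv2.minAreaRect((P*1000).astype(np.float32));print(r)
mu=P.mean(0);w,V=np.linalg.eigh(np.cov((P-mu).T));ax=V[:,1]*np.sign(V[0,1]);s=(P-mu)@ax;print(mu,ax,s.min(),s.max(),mu+ax*(s.min()+s.max())/2)
E
```

```text
[ 10   9  14  40 286]
((472.9334716796875, -280.8056335449219), (118.43106079101562, 24.05813217163086), 7.2002129554748535)
[ 0.46973131 -0.28130734] [0.99061008 0.13671751] -0.05605904433720227 0.062490327693537275 [ 0.47291675 -0.28086771]
```

View pics/crop1.png

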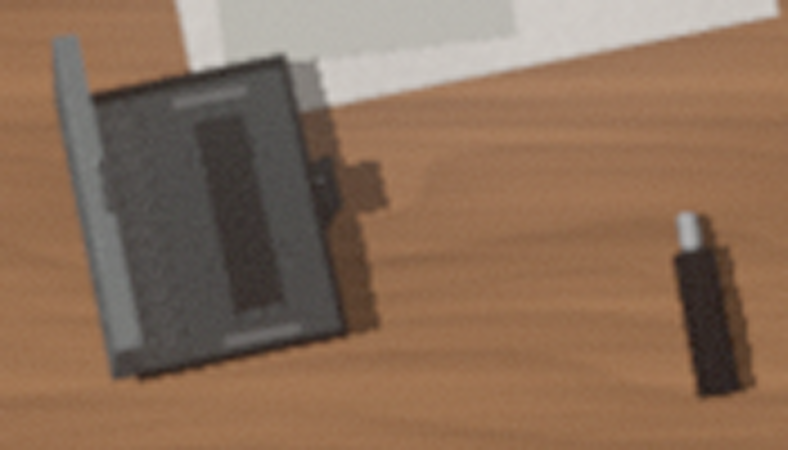

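The enlarged crop shows the front rim corners at (285,58) and (345,330), the end stops at (210,97) and (262,335), the catch at (325,187), the dark nest strip at about (240,212), and the driver from (687,212) to (720,395). Next I turn these into positions and check them against the given sizes.

```bash
python3 - <<'E'
from h import *
c=cam('top'); 
f=lambda U,V,z: onz(c,200+(U+.5)/4.5-.5,160+(V+.5)/4.5-.5,z)[:2]
A=f(286,57,.03);B=f(346,331,.03); print('front corners',A,B,np.linalg.norm(A-B))
S=f(210,97,.017);T=f(262,335,.017); print('stops',S,T,np.linalg.norm(S-T),'nest?',(S+T)/2)
yv=(B-A)/np.linalg.norm(B-A); xv=np.array([-yv[1],yv[0]]); xv=xv if xv[1]>0 else -xv
print('case y',yv,'x',xv,'yaw y vs world -x deg',np.degrees(np.arctan2(-yv[1],-yv[0])))
C=(A+B)/2+xv*.070; print('case C',C,'nest',C-xv*.018,'catch',f(325,187,.043), C-xv*.0725)
d=f(240,213,.005);print('strip',d)
h=C+xv*.07;print('hinge',h)
# lid top edge (z~.17) ends
L1=f(65,38,.17);L2=f(125,350,.17);print('lidtop',L1,L2,np.linalg.norm(L1-L2),((L1+L2)/2-h)@xv)
print(C.dot(xv))
s=robot.sense();R=Ro.from_quat(s['eef_rot']).as_matrix()
print('tool x yaw',np.degrees(np.arctan2(R[1,0],R[0,0])),'driver yaw',np.degrees(np.arctan2(.1367,.9906)))
print(totool([.473,-.281,.15]))
E
```

```text
front corners [ 0.63519207 -0.00979077] [ 0.45262046 -0.04579672] 0.18608820516337496
stops [0.6115255  0.04071146] [0.45220399 0.00791716] 0.16266164783364995 nest? [0.53186475 0.02431431]
case y [-0.98110252 -0.19348863] x [-0.19348863  0.98110252] yaw y vs world -x deg 11.156447008232098
case C [0.53036206 0.04088343] nest [0.53384486 0.02322359] catch [ 0.54445399 -0.03332449] [ 0.54438999 -0.0302465 ]
strip [0.53515878 0.02133184]
hinge [0.51681786 0.10956061]
lidtop [0.60927143 0.12577668] [0.42361872 0.08957717] 0.18914897194272998 -0.0017759570608917846
-0.0625081870392577
tool x yaw 21.87906165835833 driver yaw 7.857032002435345
[ 33.42247855 -16.27181425   8.61431268]
```

```bash
cat >> h.py <<'E'
def Rt(yaw,tilt=0):
    "tool pointing down, x at yaw (deg); tilt about tool x (deg)"
    return Ro.from_euler('z',yaw,degrees=True)*Ro.from_euler('x',180,degrees=True)*Ro.from_euler('x',tilt,degrees=True)
def go(P,yaw,tilt=0):
    s=robot.sense(); r=Ro.from_quat(s['eef_rot'])
    print('shift',totool(P).round(2),'turn',(r.inv()*Rt(yaw,tilt)).as_rotvec(degrees=True).round(2))
E
python3 - <<'E'
from h import *
go([.473,-.281,.15],7.5)
c=cam('top')
print('can',onz(c,300,140,0),onz(c,301,117,.118),'glue',onz(c,163,155,0),onz(c,154,134,.17),'tape',onz(c,417,262,.03))
E
python3 -m handwheel '[[6,-3,1.5,0,0,7.2,8],[12,-6,3,0,0,14.4,7],[18,-9,4.5,0,0,14.4,6],[24,-12,6.5,0,0,14.4,5],[30,-15,8,0,0,14.4,5],[33.4,-16.3,8.6,0,0,14.4,5],[33.4,-16.3,8.6,0,0,14.4,5]]'
```

```text
shift [ 33.42 -16.27   8.61] turn [-0.07  0.   14.38]
can [ 0.7464486  -0.12654798  0.        ] [ 0.77446906 -0.11751604  0.118     ] glue [0.70056751 0.29622885 0.        ] [0.70648947 0.28991295 0.17      ] tape [ 0.3658474  -0.44765615  0.03      ]
clock: 1.12
tool_pos: [0.4744, -0.2778, 0.1492]
eef_rot: [0.998, 0.068, -0.001, -0.001]
force: [-0.4, -0.7, 0.2]
opening: 0.0501
grip_force: 0.0
```

```bash
python3 -m handwheel '[[0,0,0,0,0,0,5],[0,0,0,0,0,0,5]]'; python3 - <<'E'
from h import *
go([.473,-.281,.05],7.5)
a=cam('side');b=cam('top')
for c,n in((a,'side'),(b,'top')):
    u,v=proj(c,[.473,-.281,.05]).astype(int); print(n,u,v)
    cv2.imwrite(f'pics/n_{n}.png',cv2.resize(c['image'][max(v-55,0):v+45,u-65:u+65],None,fx=4,fy=4,interpolation=cv2.INTER_CUBIC)[:,:,::-1])
i=np.hstack([cv2.imread('pics/n_side.png'),cv2.imread('pics/n_top.png')]);cv2.imwrite('pics/n.png',cv2.resize(i,(800,308)))
E
```

```text
clock: 1.38
tool_pos: [0.4721, -0.2825, 0.1512]
eef_rot: [0.998, 0.064, 0.0, 0.0]
force: [0.1, 0.3, -0.2]
opening: 0.05
grip_force: 0.0
shift [ 0.11 -0.14 10.12] turn [ 0.05 -0.01 -0.13]
side 303 147
top 358 224
```

View pics/n.png

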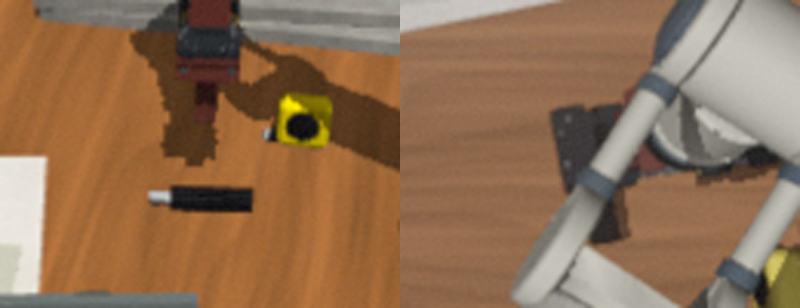

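The left half (side) shows the fingers at about (205,100), in line with the driver's middle (200,198). The right half (top) shows the gripper body lying across the driver. I'm descending now.

```bash
python3 -m handwheel '[[0.1,-0.1,5,0,0,0,5],[0.1,-0.1,10,0,0,0,5],[0.1,-0.1,12.3,0,0,0,5],[0.1,-0.1,13.2,0,0,0,5],[0.1,-0.1,13.2,0,0,0,5],[0.1,-0.1,13.2,0,0,0,5]]' && python3 -m handwheel '[[0,0,0,0,0,0,1.5],[0,0,0,0,0,0,1.5],[0,0,0,0,0,0,1.5],[0,0,0,0,0,0,1.5],[0,0,0,0,0,0,1.5],[0,0,0,0,0,0,1.5]]'
```

```text
clock: 2.22
tool_pos: [0.4744, -0.2808, 0.0205]
eef_rot: [0.998, 0.065, 0.001, 0.001]
force: [1.0, 0.1, 0.5]
opening: 0.0501
grip_force: 0.0
clock: 2.98
tool_pos: [0.4739, -0.28, 0.0191]
eef_rot: [0.998, 0.065, 0.0, 0.0]
force: [-0.3, 1.9, 3.4]
opening: 0.0258
grip_force: 30.0
```

```bash
python3 -m handwheel '[[0,0,-4,0,0,0,1.5],[0,0,-9,0,0,0,1.5],[0,0,-12,0,0,0,1.5],[0,0,-12,0,0,0,1.5],[0,0,-12,0,0,0,1.5]]'; python3 - <<'E'
from h import *
for t in(14,-14):
    R=Rt(11.2,t); print(t,'tool z',R.as_matrix()[:,2])
t=14 if Rt(11.2,14).as_matrix()[1,2]>0 else -14
R=Rt(11.2,t)
for z in(.12,.018):
    T=np.array([.534,.0232,z])-R.apply([-.001,0,.006]); print(t,'TCP',T); go(T,11.2,t)
E
```

```text
clock: 3.6
tool_pos: [0.473, -0.2796, 0.1362]
eef_rot: [0.998, 0.065, -0.001, -0.001]
force: [0.5, -0.7, -1.0]
opening: 0.0255
grip_force: 30.0
14 tool z [-0.04698954  0.23731453 -0.97029573]
-14 tool z [ 0.04698954 -0.23731453 -0.97029573]
14 TCP [0.53526289 0.02197035 0.12582177]
shift [ 10.1  -29.09   1.08] turn [13.88 -0.32 -3.72]
14 TCP [0.53526289 0.02197035 0.02382177]
shift [ 10.13 -29.07  11.28] turn [13.88 -0.32 -3.72]
```

```bash
python3 -m handwheel '[[2,-5.5,0,5,0,-1.3,1.5],[4,-11,0,10,0,-2.6,1.5],[5.5,-16,0,13.9,-0.3,-3.7,1.5],[7,-21,0.5,13.9,-0.3,-3.7,1.5],[9,-26,1,13.9,-0.3,-3.7,1.5],[10.1,-29.1,1.1,13.9,-0.3,-3.7,1.5],[10.1,-29.1,1.1,13.9,-0.3,-3.7,1.5],[10.1,-29.1,1.1,13.9,-0.3,-3.7,1.5]]'; python3 -m handwheel '[[0,0,0,0,0,0,1.5],[0,0,0,0,0,0,1.5]]'; python3 - <<'E'
from h import *
go([.53526,.02197,.0238],11.2,14);go([.53526,.02197,.0558],11.2,14)
c=cam('top','t2.png');b=cam('side')
f=lambda c:cv2.resize(c,(400,400),interpolation=cv2.INTER_CUBIC)[:,:,::-1]
cv2.imwrite('pics/n2.png',np.hstack([f(c['image'][140:270,190:320]),f(b['image'][110:240,200:330])]))
E
```

```text
clock: 4.6
tool_pos: [0.5351, 0.0212, 0.1258]
eef_rot: [0.988, 0.097, -0.012, -0.121]
force: [-0.3, -0.4, -1.5]
opening: 0.0258
grip_force: 30.0
clock: 4.85
tool_pos: [0.5359, 0.0207, 0.1275]
eef_rot: [0.988, 0.096, -0.01, -0.12]
force: [0.1, -0.7, -0.5]
opening: 0.0258
grip_force: 30.0
shift [-0.06  2.36 10.1 ] turn [ 0.11 -0.16 -0.08]
shift [-0.05  1.59  6.99] turn [ 0.11 -0.16 -0.08]
```

View pics/n2.png

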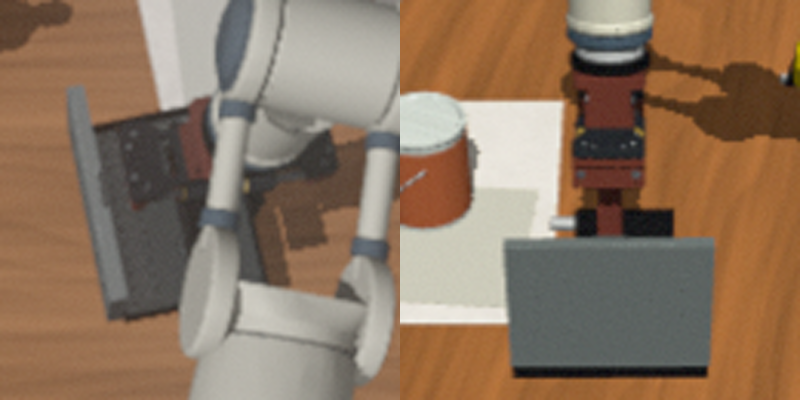

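The left half (top) shows the gripper body ending clear of the lid (122 against about 95). The right half (side) shows the driver held level, from (552,222) to (672,222), above the lid. I'll compare the driver's ends with their expected projections, and refine the nest position from both views.

```bash
python3 - <<'E'
from h import *
b=cam('side')
s=robot.sense();r=Ro.from_quat(s['eef_rot']);C=np.array(s['tool_pos'])+r.apply([-.001,0,.006]);ax=r.apply([1,0,0])
print('C',C)
for k in(-.06,.06): print(proj(b,C+k*ax))
im=b['image'][172:192,240:300]; hsv=cv2.cvtColor(im,cv2.COLOR_RGB2HSV)
row=im[8:14].mean(0).astype(int); print([(240+i,*row[i]) for i in list(range(5,16))+list(range(42,56))])
# lid top edge in side view: predicted ends of lid (upright), outer top corners at z .17
C0=np.array([.5304,.0409]);xv=np.array([-.1935,.981]);yv=np.array([-.981,-.1935])
for y in(-.095,.095):
    for z in(.17,.03): print('lid',z,proj(b,[*(C0+xv*.086+yv*y),z]))
E
```

```text
C [0.53471694 0.02236009 0.12187584]
[288.9232322  182.90297357]
[248.62102394 182.74957759]
[(245, np.int64(230), np.int64(225), np.int64(217)), (246, np.int64(229), np.int64(225), np.int64(216)), (247, np.int64(229), np.int64(225), np.int64(214)), (248, np.int64(206), np.int64(202), np.int64(191)), (249, np.int64(185), np.int64(184), np.int64(176)), (250, np.int64(175), np.int64(170), np.int64(161)), (251, np.int64(169), np.int64(157), np.int64(146)), (252, np.int64(167), np.int64(155), np.int64(141)), (253, np.int64(165), np.int64(153), np.int64(142)), (254, np.int64(166), np.int64(154), np.int64(143)), (255, np.int64(165), np.int64(154), np.int64(142)), (282, np.int64(22), np.int64(22), np.int64(23)), (283, np.int64(22), np.int64(21), np.int64(22)), (284, np.int64(23), np.int64(22), np.int64(24)), (285, np.int64(25), np.int64(23), np.int64(25)), (286, np.int64(21), np.int64(20), np.int64(25)), (287, np.int64(18), np.int64(19), np.int64(22)), (288, np.int64(48), np.int64(34), np.int64(28)), (289, np.int64(140), np.int64(89), np.int64(47)), (290, np.int64(160), np.int64(101), np.int64(53)), (291, np.int64(158), np.int64(101), np.int64(52)), (292, np.int64(160), np.int64(102), np.int64(54)), (293, np.int64(160), np.int64(102), np.int64(53)), (294, np.int64(161), np.int64(102), np.int64(55)), (295, np.int64(164), np.int64(104), np.int64(54))]
lid 0.17 [233.88166384 193.23379362]
lid 0.03 [236.48823787 229.54486195]
lid 0.17 [303.08523113 193.36323219]
lid 0.03 [301.19331861 229.80302025]
```

```bash
python3 -m handwheel '[[0,0.8,3.5,0,0,0,1.5],[0,1.6,7,0,0,0,1.5],[0,1.6,7,0,0,0,1.5],[0,1.6,7,0,0,0,1.5]]'; python3 -c "
from h import *
go([.53526,.02197,.0238],11.2,14)"
```

```text
clock: 5.5
tool_pos: [0.5365, 0.0229, 0.0573]
eef_rot: [0.988, 0.097, -0.01, -0.12]
force: [0.7, 0.4, -1.2]
opening: 0.0259
grip_force: 30.0
shift [-0.15  0.87  3.24] turn [ 0.12 -0.24  0.03]
```

```bash
python3 -m handwheel '[[-0.1,0.4,1.5,0,0,0,1.5],[-0.1,0.7,2.5,0,0,0,1.5],[-0.1,0.75,2.8,0,0,0,1.5],[-0.1,0.8,3.1,0,0,0,1.5],[-0.1,0.8,3.1,0,0,0,1.5],[-0.1,0.8,3.1,0,0,0,1.5]]'; python3 -m handwheel '[[0,0,0,0,0,0,1.5]]'; python3 -c "
from h import *
go([.53526,.02197,.0238],11.2,14)"
```

```text
clock: 6.25
tool_pos: [0.5351, 0.0225, 0.0254]
eef_rot: [0.988, 0.097, -0.01, -0.121]
force: [-3.8, -1.3, 6.3]
opening: 0.0261
grip_force: 30.0
clock: 6.38
tool_pos: [0.5351, 0.0225, 0.0254]
eef_rot: [0.988, 0.097, -0.01, -0.121]
force: [-3.7, -1.7, 5.8]
opening: 0.0256
grip_force: 30.0
shift [0.   0.09 0.14] turn [ 0.1  -0.17  0.04]
```

```bash
python3 -m handwheel '[[0,0,-0.15,0,0,0,2.5],[0,0,-0.25,0,0,0,3.2],[0,0,-0.3,0,0,0,4.2],[0,0,-0.3,0,0,0,4.4],[0,0,-0.3,0,0,0,4.4]]'; python3 -m handwheel '[[0,0,-2,0,0,0,4.4],[0,0,-6,0,0,0,4.4],[0,0,-11,0,0,0,4.4],[0,-2,-16,0,0,0,4.4],[0,-2,-16,0,0,0,4.4],[0,-2,-16,0,0,0,4.4]]'
```

```text
clock: 7.0
tool_pos: [0.5352, 0.0218, 0.0267]
eef_rot: [0.988, 0.097, -0.011, -0.121]
force: [-0.7, -0.8, 0.1]
opening: 0.0442
grip_force: 0.0
clock: 7.75
tool_pos: [0.5385, 0.0028, 0.1875]
eef_rot: [0.988, 0.097, -0.01, -0.12]
force: [-0.1, -0.0, -0.7]
opening: 0.044
grip_force: 0.0
```

```bash
python3 -c "
from h import *
go([.5072,.1586,.30],11.2);go([.5072,.1586,.155],11.2)"
```

```text
shift [-1.000e-02 -1.812e+01 -7.120e+00] turn [-13.86  -0.2   -0.  ]
shift [ -0.06 -14.65   6.96] turn [-13.86  -0.2   -0.  ]
```

```bash
python3 -m handwheel '[[0,0,-4,-4,0,0,2],[0,-1,-9,-8,0,0,0],[0,-6,-9,-13.9,0,0,0],[0,-12,-8.5,-13.9,-0.2,0,0],[0,-18.1,-7.1,-13.9,-0.2,0,0],[0,-18.1,-7.1,-13.9,-0.2,0,0],[0,-18.1,-7.1,-13.9,-0.2,0,0]]'; python3 - <<'E'
from h import *
go([.5072,.1586,.155],11.2)
c=cam('top');b=cam('side')
f=lambda c:cv2.resize(c,(400,400),interpolation=cv2.INTER_CUBIC)[:,:,::-1]
cv2.imwrite('pics/n3.png',np.hstack([f(c['image'][140:270,180:310]),f(b['image'][110:240,200:330])]))
E
```

```text
clock: 8.62
tool_pos: [0.5072, 0.1583, 0.2978]
eef_rot: [0.995, 0.098, -0.002, 0.001]
force: [0.4, -0.7, 1.2]
opening: 0.0005
grip_force: 0.0
shift [ 0.06 -0.04 14.28] turn [0.04 0.2  0.03]
```

View pics/n3.png

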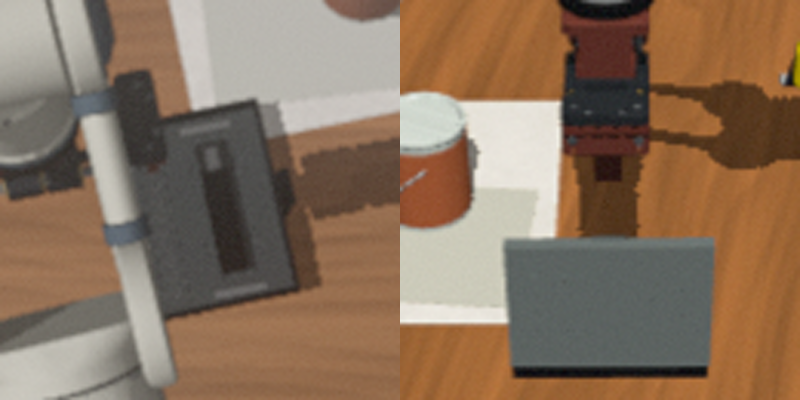

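The top half shows the driver seated: chuck at (212,155), handle end at (240,272), between the end stops at (205,128) and (242,292). The side half shows the lid still upright with the gripper above and behind it. Next come the swing waypoints.

```bash
python3 -m handwheel '[[0,0,5,0,0,0,0],[0,0,10,0,0,0,0],[0,0,13,0,0,0,0],[0,0,14.2,0,0,0,0],[0,0,14.2,0,0,0,0],[0,0,14.2,0,0,0,0]]'; python3 - <<'E'
from h import *
s=robot.sense();C0=np.array([.5304,.0409]);xv=np.array([-.1935,.981])
p=np.array(s['tool_pos']);X=(p[:2]-C0)@xv*1000;print('case x',X,'y',(p[:2]-C0)@np.array([-.981,-.1935]),'z',p[2],s['force'])
for th in(90,85,80,75,70,65,60,55,50,45,40,35,30,25,20,15,10,6):
    a=np.radians(th);r=118
    c=np.array([70-r*np.cos(a)+16*np.sin(a),30+r*np.sin(a)+16*np.cos(a)])
    T=c+[13.5,14]; print(th,'y',((X-T[0])/10).round(2),'z',((p[2]*1000-T[1])/10).round(2))
E
```

```text
clock: 9.48
tool_pos: [0.5082, 0.1584, 0.1592]
eef_rot: [0.995, 0.097, 0.001, -0.0]
force: [0.0, -0.8, 0.5]
opening: 0.001
grip_force: 0.0
case x 119.55428358757351 y -0.000921353288595838 z 0.15922790793440159 [ 0.02282966 -0.76470802  0.49203381]
90 y 2.01 z -0.28
85 y 3.04 z -0.37
80 y 4.08 z -0.38
75 y 5.11 z -0.29
70 y 6.14 z -0.11
65 y 7.14 z 0.15
60 y 8.12 z 0.5
55 y 9.06 z 0.94
50 y 9.96 z 1.46
45 y 10.82 z 2.05
40 y 11.62 z 2.71
35 y 12.35 z 3.44
30 y 13.02 z 4.24
25 y 13.62 z 5.09
20 y 14.15 z 5.98
15 y 14.59 z 6.92
10 y 14.95 z 7.9
6 y 15.17 z 8.7
```

```bash
python3 -m handwheel '[[0,1,-0.2,0,0,0,0],[0,1.7,-0.3,0,0,0,0],[0,2.4,-0.3,0,0,0,0],[0,3,-0.4,0,0,0,0],[0,3.6,-0.4,0,0,0,0],[0,4.1,-0.4,0,0,0,0],[0,4.6,-0.3,0,0,0,0],[0,5.1,-0.3,0,0,0,0]]' && python3 -m handwheel '[[0,0.5,0.1,0,0,0,0],[0,1,0.2,0,0,0,0],[0,1.5,0.3,0,0,0,0],[0,2,0.4,0,0,0,0],[0,2.5,0.6,0,0,0,0],[0,3,0.8,0,0,0,0],[0,3.5,1,0,0,0,0],[0,3.9,1.2,0,0,0,0]]'; python3 - <<'E'
from h import *
s=robot.sense();C0=np.array([.5304,.0409]);xv=np.array([-.1935,.981])
p=np.array(s['tool_pos']);print('case x',(p[:2]-C0)@xv*1000,'y',(p[:2]-C0)@np.array([-.981,-.1935]),p[2])
b=cam('side');c=cam('top')
f=lambda c:cv2.resize(c,(400,400),interpolation=cv2.INTER_CUBIC)[:,:,::-1]
cv2.imwrite('pics/n4.png',np.hstack([f(c['image'][140:270,180:310]),f(b['image'][110:240,200:330])]))
E
```

```text
clock: 10.48
tool_pos: [0.5172, 0.1084, 0.1601]
eef_rot: [0.995, 0.098, -0.0, -0.0]
force: [0.2, 0.3, -0.8]
opening: 0.0005
grip_force: 0.4
clock: 11.48
tool_pos: [0.5248, 0.0699, 0.1481]
eef_rot: [0.995, 0.098, -0.0, 0.0]
force: [0.1, -0.0, 0.9]
opening: 0.0005
grip_force: 0.4
case x 29.556730905531303 y -9.586787855592454e-05 0.14810842083877288
```

View pics/n4.png

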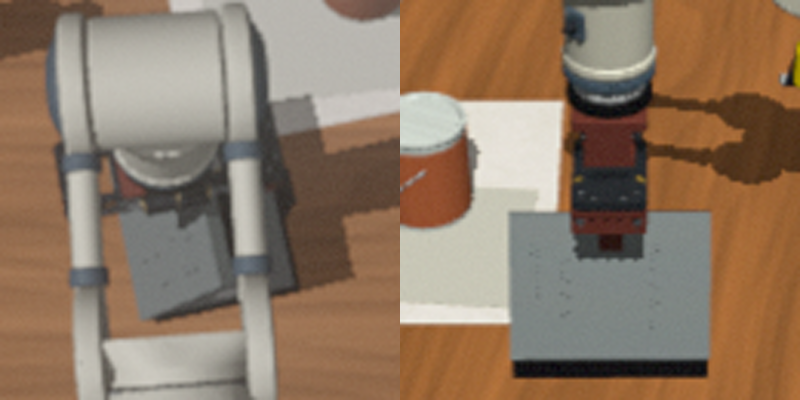

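The top half shows the lid tipped forward, and the side half shows the fingertips (610,245) resting on its back near the front edge at about 55°. I'll continue along the arc.

```bash
python3 -m handwheel '[[0,0.5,0.3,0,0,0,0],[0,0.9,0.5,0,0,0,0],[0,1.3,0.8,0,0,0,0],[0,1.8,1.1,0,0,0,0],[0,2.2,1.4,0,0,0,0],[0,2.6,1.8,0,0,0,0],[0,3,2.1,0,0,0,0],[0,3.3,2.5,0,0,0,0]]' && python3 -m handwheel '[[0,0.3,0.4,0,0,0,0],[0,0.7,0.8,0,0,0,0],[0,1,1.2,0,0,0,0],[0,1.3,1.7,0,0,0,0],[0,1.5,2.1,0,0,0,0],[0,1.8,2.5,0,0,0,0],[0,2,3,0,0,0,0],[0,2,3,0,0,0,0]]'; python3 - <<'E'
from h import *
s=robot.sense();C0=np.array([.5304,.0409]);xv=np.array([-.1935,.981])
p=np.array(s['tool_pos']);print('case x',(p[:2]-C0)@xv*1000,'y',(p[:2]-C0)@np.array([-.981,-.1935]),p[2],s['force'])
E
```

```text
clock: 12.58
tool_pos: [0.5312, 0.0376, 0.123]
eef_rot: [0.995, 0.097, -0.0, 0.0]
force: [0.1, -0.5, 1.0]
opening: 0.0008
grip_force: 0.3
clock: 13.58
tool_pos: [0.5347, 0.0182, 0.0926]
eef_rot: [0.995, 0.097, -0.001, -0.0]
force: [0.8, -0.7, -1.0]
opening: 0.0005
grip_force: 0.0
case x -23.13783630698151 y 0.00016948333150384586 0.09259556449647688 [ 0.81450742 -0.71032771 -1.04930255]
```

```bash
python3 -m handwheel '[[0,-0.3,-2.2,0,0,0,0],[0,1.5,-2.4,0,0,0,0],[0,3.4,-2.4,0,0,0,0],[0,3.4,-1,0,0,0,0],[0,3.4,0,0,0,0,0],[0,3.4,0.7,0,0,0,0],[0,3.4,1.3,0,0,0,0],[0,3.4,1.8,0,0,0,0]]' && python3 -m handwheel '[[0,0,0,0,0,0,0],[0,0,0.1,0,0,0,0],[0,0,0.2,0,0,0,0],[0,0,0.2,0,0,0,0]]'; python3 - <<'E'
from h import *
s=robot.sense();C0=np.array([.5304,.0409]);xv=np.array([-.1935,.981])
p=np.array(s['tool_pos']);print('case x',(p[:2]-C0)@xv*1000,'y',(p[:2]-C0)@np.array([-.981,-.1935]),p[2],s['force'])
b=cam('side');c=cam('top')
f=lambda c:cv2.resize(c,(400,400),interpolation=cv2.INTER_CUBIC)[:,:,::-1]
cv2.imwrite('pics/n5.png',np.hstack([f(c['image'][140:270,180:310]),f(b['image'][110:240,200:330])]))
E
```

```text
clock: 14.58
tool_pos: [0.5416, -0.0147, 0.0749]
eef_rot: [0.995, 0.098, -0.0, 0.0]
force: [0.9, -0.7, 0.5]
opening: 0.0003
grip_force: 0.2
clock: 15.08
tool_pos: [0.5417, -0.015, 0.0734]
eef_rot: [0.995, 0.098, -0.0, 0.0]
force: [-0.2, 0.1, 0.4]
opening: 0.0007
grip_force: 0.1
case x -57.066080832670444 y -0.0002341655820731984 0.07340092714590803 [-0.23878045  0.14509995  0.35997943]
```

View pics/n5.png

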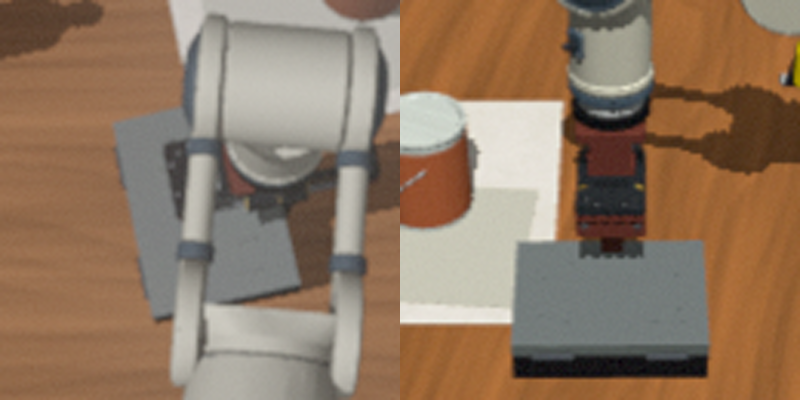

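The lid now lies almost flat, with the fingertips near its front edge (610,245 in the side half). I'll press by feel in small steps.

```bash
for i in 1; do python3 -m handwheel '[[0,0,0.2,0,0,0,0],[0,0,0.4,0,0,0,0],[0,0,0.4,0,0,0,0]]'; python3 -m handwheel '[[0,0,0.1,0,0,0,0],[0,0,0.1,0,0,0,0]]'; python3 -m handwheel '[[0,0,0.1,0,0,0,0],[0,0,0.1,0,0,0,0]]'; done | grep -E 'pos|force:'
```

```text
tool_pos: [0.5414, -0.015, 0.0689]
force: [0.3, 0.3, -0.2]
grip_force: 0.0
tool_pos: [0.5415, -0.015, 0.0681]
force: [-1.4, 0.0, 1.0]
grip_force: 0.0
tool_pos: [0.5416, -0.015, 0.0672]
force: [-0.6, 0.3, 0.7]
grip_force: 0.0
```

```bash
(python3 -m handwheel '[[0,0,0.1,0,0,0,0],[0,0,0.1,0,0,0,0]]'; python3 -m handwheel '[[0,0,0.1,0,0,0,0],[0,0,0.1,0,0,0,0]]';python3 -m handwheel '[[0,0,0.1,0,0,0,0],[0,0,0.1,0,0,0,0]]') | grep -E 'pos|^force:'
```

```text
tool_pos: [0.5416, -0.0151, 0.0664]
force: [0.5, 0.2, 0.9]
tool_pos: [0.5417, -0.0151, 0.0657]
force: [-1.0, -0.6, 3.8]
tool_pos: [0.5418, -0.0153, 0.0649]
force: [-2.3, -1.3, 6.0]
```

```bash
(python3 -m handwheel '[[0,0,0.1,0,0,0,0],[0,0,0.1,0,0,0,0]]'; python3 -m handwheel '[[0,0,0.1,0,0,0,0],[0,0,0.1,0,0,0,0]]') | grep -E 'pos|^force:'
```

```text
tool_pos: [0.5418, -0.0154, 0.0642]
force: [-3.2, -0.4, 7.0]
tool_pos: [0.5418, -0.0154, 0.0635]
force: [-3.0, -1.8, 9.0]
```

```bash
(python3 -m handwheel '[[0,0,0.05,0,0,0,0],[0,0,0.05,0,0,0,0]]'; python3 -m handwheel '[[0,0,0.05,0,0,0,0],[0,0,0.05,0,0,0,0]]') | grep -E 'pos|^force:'
```

```text
tool_pos: [0.5419, -0.0154, 0.0633]
force: [-3.9, -1.1, 9.3]
tool_pos: [0.5419, -0.0155, 0.063]
force: [-3.1, -1.5, 11.2]
```

```bash
(python3 -m handwheel '[[0,0,0.05,0,0,0,0],[0,0,0.05,0,0,0,0]]') | grep -E 'pos|^force:'
```

```text
tool_pos: [0.5419, -0.0155, 0.0626]
force: [-3.4, -0.9, 11.2]
```

```bash
(python3 -m handwheel '[[0,0,0.05,0,0,0,0],[0,0,0.05,0,0,0,0]]') | grep -E 'pos|^force:'
```

```text
tool_pos: [0.5419, -0.0156, 0.0622]
force: [-4.3, -1.9, 11.1]
```

```bash
(python3 -m handwheel '[[0,0,0.03,0,0,0,0],[0,0,0.03,0,0,0,0]]') | grep -E 'pos|^force:'
```

```text
tool_pos: [0.542, -0.0155, 0.0617]
force: [0.8, -0.8, 0.5]
```

The force fell from 11 N to 0.5 N, so the catch clicked. I'm retracting and checking.

```bash
python3 -m handwheel '[[0,0,-1,0,0,0,0],[0,0,-4,0,0,0,0],[0,0,-9,0,0,0,0],[0,3,-14,0,0,0,0],[0,9,-17,0,0,0,0],[0,15,-17,0,0,0,0],[0,21,-17,0,0,0,0],[0,21,-17,0,0,0,0]]'; python3 - <<'E'
from h import *
b=cam('side');c=cam('top')
f=lambda c:cv2.resize(c,(400,400),interpolation=cv2.INTER_CUBIC)[:,:,::-1]
cv2.imwrite('pics/n6.png',np.hstack([f(c['image'][140:270,180:310]),f(b['image'][110:240,200:330])]))
C0=np.array([.5304,.0409]);xv=np.array([-.1935,.981]);yv=np.array([-.981,-.1935])
for cc,n in((c,'top'),(b,'side')):
  for th in(0,.05):
    print(n,th,[proj(cc,[*(C0+xv*(.07-.14*np.cos(th)+.016*np.sin(th))+yv*y),.046+.14*np.sin(th)]).round(1) for y in(-.095,.095)])
E
```

```text
clock: 19.55
tool_pos: [0.5821, -0.2249, 0.228]
eef_rot: [0.995, 0.095, -0.002, -0.0]
force: [0.2, 0.7, 0.0]
opening: 0.0008
grip_force: 0.0
top 0 [array([263.2, 170.2]), array([277. , 233.1])]
top 0.05 [array([262.9, 169.6]), array([276.8, 232.8])]
side 0 [array([239.3, 191.3]), array([299.4, 191.4])]
side 0.05 [array([239.2, 189.8]), array([299.5, 189.9])]
```

View pics/n6.png

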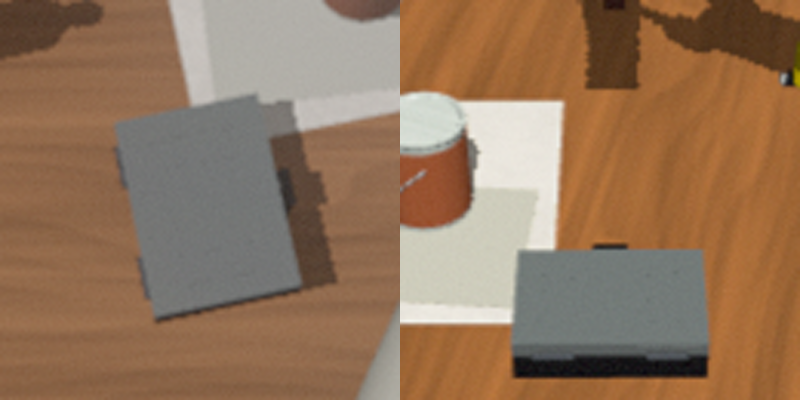

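The lid is flat: its front edge sits at crop row 250, which is row 191.3 in the full picture. The prediction is 191.3 when shut and 189.8 when ajar. The catch is visible at (610,245).

```bash
python3 -c "
from plant import robot
print(robot.hand_in())"
```

```text
the job is handed in; nothing more can be done
None
```

The driver is back in its nest and the lid is clicked shut: the push peaked at about 11 N (limit 18 N), the last picture shows the lid fully closed, and I handed the job in at about 20 s of the 58 s.

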